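# Close the spice jars and hold their carrier clear of the bench scale

### The job

The two-jar spice carrier has been parked on the scale, and the scale has to be zeroed with nothing on it. While the carrier still stands there, press both jar caps fully home so nothing can spill; then lift the carrier by its wooden handle, and hold it level and still above the middle of the scale, about 12 cm clear of the platform. Finish while still holding it there (do not put it down), keep it level with both jars in it all the way, and leave the bowl, loaf tin and oil bottle alone.

Things in the scene. Friction and masses are not known exactly. Their poses are not given: they have to be found in the camera images.
- scale: low digital bench scale, fixed to the bench: steel platform 240 (x) by 290 (y) mm, whose top is 50 mm above the bench, on a grey housing; a 50 mm deep, 32 mm high grey display ledge sticks out on its -x side. Origin on the bench under the centre of the platform, z up.
- carrier: sheet-steel carrier tray for two jars, 70 (x) by 222 (y) mm, walls 36 mm high, 0.30 kg plus handle and jars (about 0.65 kg in all); stands loose on the scale platform. Origin at the centre of its underside, z up, y along its length. One jar pocket at each end; over the middle stands the handle.
- handle: the carrier's handle, rigidly fixed to it: a horizontal light-wood bar 16 mm wide (x), 80 mm long (y), 16 mm high (z), on two thin steel uprights (8 by 8 mm, at 35 mm either side of the middle along y). Origin at the centre of the bar, 130 mm above the carrier's underside; axes as the carrier's. Free space under and beside the bar.
- tall_jar: the taller one of the two round glass jars with paper label and black press-on cap: 56 mm in diameter, 90 mm high with the cap home, about 0.15 kg with contents (varies). Origin at the centre of its underside, z up. Loose; stands in one of the two end pockets of the carrier, at 77 mm along the carrier's +y or -y axis (which jar is in which pocket varies), on the carrier's 4 mm thick floor, with 3 to 4 mm of play on each side.
- short_jar: the shorter one of the two round glass jars with paper label and black press-on cap: 56 mm in diameter, 74 mm high with the cap home, about 0.15 kg with contents (varies). Origin at the centre of its underside, z up. Loose; stands in one of the two end pockets of the carrier, at 77 mm along the carrier's +y or -y axis (which jar is in which pocket varies), on the carrier's 4 mm thick floor, with 3 to 4 mm of play on each side.
- cap_tall_jar_top (a point): centre of the flat top face of the taller jar's black cap (cap 52 mm in diameter, 16 mm high); rides with the cap. With the cap fully home it is 90 mm above the underside of the jar. z axis up.
- cap_short_jar_top (a point): centre of the flat top face of the shorter jar's black cap (cap 52 mm in diameter, 16 mm high); rides with the cap. With the cap fully home it is 74 mm above the underside of the jar. z axis up.
- cap_tall_jar (a joint): how far the press-on cap of the taller jar stands up above its closed position, m: 0 = fully home, 0.012 = the most it can stand up; it starts raised by 6 to 11 mm. The cap slides straight up and down along the jar's axis, cannot come off, stays by friction wherever it is left, and needs about 5 to 6 N of downward push to move; at 0 it meets a firm stop.
- cap_short_jar (a joint): how far the press-on cap of the shorter jar stands up above its closed position, m: 0 = fully home, 0.012 = the most it can stand up; it starts raised by 6 to 11 mm. The cap slides straight up and down along the jar's axis, cannot come off, stays by friction wherever it is left, and needs about 5 to 6 N of downward push to move; at 0 it meets a firm stop.
- bowl: Bystander, to be left alone. Empty steel bowl, rim 190 mm across, 75 mm high; origin at the centre of its underside.
- loaf_tin: Bystander, to be left alone. Empty dark steel loaf tin, 110 by 220 mm (its y), 70 mm high; origin at the centre of its underside.
- oil_bottle: Bystander, to be left alone. Amber glass bottle, 64 mm in diameter, 170 mm high; origin at the centre of its underside.
There are look-alikes about, which are no part of the job. Leave any red or turquoise look-alike of the carrier alone.

How it is judged:
By the outcome, as a careful person would: the job done as asked, in the order asked, and still so for the second after the job is handed in, while the arm keeps its last pose, push and grip.
It also fails if it takes over 48 s, if anything falls off the work surface, if the arm or the gripper's body presses on something with over 40 N, if the wrist force passes 120 N, or if a joint passes its speed limit or range.

### The arm

A 7-joint arm with a two-finger parallel gripper is mounted at the origin on the work surface. World frame = base frame: x ahead of the robot, y to its left, z up, the work surface at z = 0. Lengths are in m, angles in rad, forces in N, time in s.
With the tool pointing down it reaches from about 0.4 to 0.875 m from the base axis. Payload 19.3 kg.
Tool frame: the origin (TCP) lies on the centre line of the jaws, within the pads' length; the fingertips stand 14 mm ahead of it and the grasp point (between the pads) lies 5 mm behind it; x points along the fingers, y is the direction in which the jaws open and shut, and the axes are right-handed (so a half turn about x gives the same grasp; the last joint's range is limited). The gripper opens to 85 mm and grips with 20 to 120 N. Pads are 22 mm wide; open, the fingers measure 114 mm over their backs; the gripper's body (76 mm by 85 mm) begins 54 mm behind the grasp point. The pads swing forward as they close: fully open they stand 13 mm farther back than shut.
Start: joints at [-1.338, 0.521, -0.036, 1.599, 0.021, 1.021, -0.113], TCP at [0.186, 0.597, 0.245] pointing down, gripper open.
Joint ranges: [-2.91, 2.91], [-0.3, 2.13], [-1.5, 1.42], [0.17, 2.43], [-1.26, 4.41], [0.16, 1.93], [-2.52, 2.52]. Speed limits (rad/s): [1.89, 1.89, 2.39, 2.39, 3.01, 3.01, 3.01].

### API

Orientations are given as [roll, pitch, yaw] about the fixed x, y, z axes, in that order (R = Rz(yaw) Ry(pitch) Rx(roll)).
In Python, from workcell import monitor, optics, bot gives the robot as it stands.
- The arm moves only by the tool arm_command, never from a script. Its arguments are lists of equal length, an entry for each row: "delta_pos": the shift along the tool's x, y, z as a fraction of full scale, a list of three; "rotation": the turn, a rotation vector about the tool's x, y, z as a fraction of full scale, a list of three. In form: {"delta_pos": [[dx, dy, dz], ...], "rotation": [[wx, wy, wz], ...]}. A call has 1 to 10 rows; each row shifts and turns the pose as measured when the row begins, along the tool's axes as they then stand; what a row does not reach is not made up. Full scale, the value 1, is 30 mm for a shift and 6 degrees for a turn. A row lasts 1/10 s, in which the tool goes at most 50 mm and 8.59 degrees, less where a joint would pass 70% of its speed; a pose out of reach is approached as far as the arm can. A call with a number of a shift or a turn outside -1 to 1 is refused whole. A call with a gripper value outside its range is refused whole. "gripper" is the closure, from -1 (fully open) to 1 (shut), so that 0 is half open, set as the call begins (left out, the last holds). The fingers move at their own pace and stop on an object; "grip_force" is the grip in N (left out, the last holds). Time passes only in rows, so rows that do not move let the fingers close. It gives the time, the measured TCP pose, the force and the opening at its end, in the units of the state.
- monitor.observe(): the state, without advancing time (a new reading comes with each control period).
- optics.grab_frame(name): name is "scene" or "top"; returns the picture (480x640x3 uint8, red, green, blue); there is no depth.
- optics.camera_params(name): a dict with "fx", "fy", "cx", "cy" (pixels), "dist_coeffs" ([k1, k2, p1, p2, k3] as OpenCV has them; the pictures are not rectified), "origin" and "rotation" of the camera in the world. Camera axes: x right, y down, z forward; pixel columns grow to the right and rows downward; lengths in m; the calibration is good to about 2 mm. A picture is of the moment at which its call begins. camera_params takes no time and is no camera call.
- bot.job_done(): hands the job in, once; it reports no verdict.
The state is a dict: "clock": time; "qpos": joint angles; "qd": joint speeds; "joint_efforts": joint torques, N m; "position": TCP position; "tool_rot": TCP orientation; "force": force on the tool from outside, world axes, zero at the start; "moment": the same for the moment, N m; "grip_width": finger opening in m.
Only numpy, scipy, OpenCV 4.12 (cv2) and the standard library are available. Lean on these libraries where they do the work, as an engineer would, in place of code of your own. Each camera call takes 0.05 s, during which the arm holds its last target. There are 200 camera calls.

## Working session

There is one attempt and no reset: what is moved stays moved. The work goes in short steps, Python scripts to look and compute and a tool call to move; the robot and the scene stay as the last step left them, time stands still between calls to the robot, and variables do not carry over. Pictures are saved under pics/ and viewed, about 8 in all and at most 12, crops included, and the job is handed in when it is done.

Besides the shell and the picture viewer there is one more tool, called by a JSON object that holds its "name" and its "arguments", one argument or row to a line. arm_command: Moves the arm, as the interface text tells. Its arguments: {"type":"object","properties":{"delta_pos":{"type":"array","items":{"type":"array","items":{"type":"number"}}},"rotation":{"type":"array","items":{"type":"array","items":{"type":"number"}}},"gripper":{"type":"number"},"grip_force":{"type":"number"}},"required":["delta_pos","rotation"]}

```bash
mkdir -p pics; ls; python3 - <<'E'
from workcell import monitor, optics, bot
import cv2,json
for n in("scene","top"):
    cv2.imwrite(f"pics/{n}0.png",optics.grab_frame(n)[:,:,::-1]); p=optics.camera_params(n); print(n,p)
print(monitor.observe())
E
```

```text
pics
scene {'fx': 452.5952973642095, 'fy': 452.5952973642095, 'cx': 317.3773449391628, 'cy': 246.0478866654088, 'dist_coeffs': array([-0.03942568,  0.        ,  0.        ,  0.        ,  0.        ]), 'origin': array([1.11967583, 0.50642777, 0.88803079]), 'rotation': array([-2.29548093,  0.02142883,  2.18104586])}
top {'fx': 622.9453743788528, 'fy': 622.9453743788528, 'cx': 325.46125920758175, 'cy': 249.11162414666555, 'dist_coeffs': array([-0.08283932,  0.        ,  0.        ,  0.        ,  0.        ]), 'origin': array([0.10620919, 0.02261792, 1.6652235 ]), 'rotation': array([-2.94527216, -0.00884914, -1.59014986])}
{'clock': 0.1, 'qpos': array([-1.33818129,  0.52193148, -0.03631228,  1.59991829,  0.02123689,
        1.02113289, -0.11280609]), 'qd': array([ 7.86260111e-04, -6.61607428e-04,  1.31167837e-04, -7.95657217e-04,
        4.12627425e-05, -1.99443326e-04,  4.28945453e-04]), 'joint_efforts': array([ 4.47892933e-03, -9.28473687e+01,  1.98448531e+00, -3.70524645e+01,
        1.82067405e-02,  5.36291016e-03,  1.53790290e-05]), 'position': array([0.18634569, 0.59628078, 0.24480947]), 'tool_rot': array([-1.46148697,  1.56979187, -1.76431352]), 'force': array([ 0.62952014,  0.01898352, -0.54932762]), 'moment': array([ 0.01607696, -0.0017017 , -0.01497847]), 'grip_width': 0.0852822172055711}
```

View pics/top0.png

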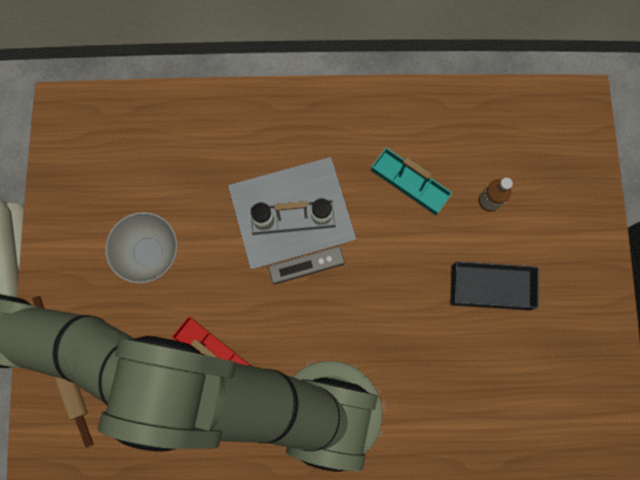

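View pics/scene0.png

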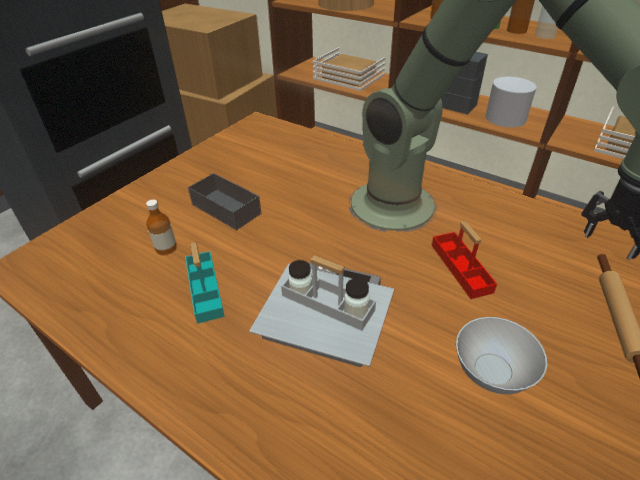

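Candidates, in top-view pixels: the grey carrier on the scale at (291,212), the turquoise one at (411,181) and the red one at (215,345). Only the grey one is sheet steel, holds jars and stands on the scale, so it is the one meant. I'll measure it and confirm it in a crop.

```bash
cat > h.py <<'E'
import numpy as np, cv2
from scipy.spatial.transform import Rotation as R
from workcell import monitor, optics, bot
def cam(n):
    p=optics.camera_params(n); K=np.array([[p['fx'],0,p['cx']],[0,p['fy'],p['cy']],[0,0,1]])
    return K,p['dist_coeffs'],np.array(p['origin']),R.from_euler('xyz',p['rotation']).as_matrix()
def ray(n,uv):
    K,d,o,r=cam(n); q=cv2.undistortPoints(np.array([[uv]],float),K,d)[0,0]
    v=r@np.array([q[0],q[1],1]); return o,v/np.linalg.norm(v)
def proj(n,P):
    K,d,o,r=cam(n); return cv2.projectPoints(np.atleast_2d(np.array(P,float)),cv2.Rodrigues(r.T)[0],-r.T@o,K,d)[0][:,0]
def plane(n,uv,z):
    o,v=ray(n,uv); return o+v*(z-o[2])/v[2]
def tri(a,b):  # top uv, scene uv
    o1,v1=ray('top',a);o2,v2=ray('scene',b)
    t=np.linalg.lstsq(np.c_[v1,-v2],o2-o1,rcond=None)[0]
    p,q=o1+t[0]*v1,o2+t[1]*v2
    return (p+q)/2,np.linalg.norm(p-q)
E
python3 - <<'E'
from h import *
print(proj('top',[0,0,0]),proj('scene',[0,0,0]))
t=cv2.imread('pics/top0.png');s=cv2.imread('pics/scene0.png')
def blobs(im,x0,y0,x1,y1,f):
    m=f(im[y0:y1,x0:x1].astype(int)).astype(np.uint8); n,l,st,c=cv2.connectedComponentsWithStats(m)
    for i in range(1,n):
        if st[i,4]>25: print(st[i]+[x0,y0,0,0,0],c[i]+[x0,y0])
dark=lambda a:a.max(2)<45
wood=lambda a:(a[:,:,2]-a[:,:,0]>40)
for nm,im,b in(('top',t,(245,190,340,240)),('scene',s,(280,250,380,310))):
    print(nm,'dark');blobs(im,*b,dark);print('wood');blobs(im,*b,wood)
a=cv2.resize(t[150:290,220:370],None,fx=4,fy=4,interpolation=3)[:, :600];
cv2.imwrite('pics/ct.png',cv2.resize(t[155:285,225:365],None,fx=5.5,fy=4.5,interpolation=cv2.INTER_CUBIC)[:600,:800])
cv2.imwrite('pics/cs.png',cv2.resize(s[245:370,245:400],None,fx=5,fy=4.8,interpolation=cv2.INTER_CUBIC))
E
```

```text
[[329.27534408 413.68315882]] [[391.89657026 203.70431055]]
top dark
[312 199  19  19 244] [320.79918033 207.64754098]
[252 203  18  19 275] [260.67272727 212.14545455]
wood
[275 202  32   8 181] [290.46961326 205.26519337]
scene dark
[347 292  19   6  47] [356.31914894 294.9787234 ]
wood
[ 280  250  100   27 1883] [334.80244291 259.56505576]
```

View pics/ct.png

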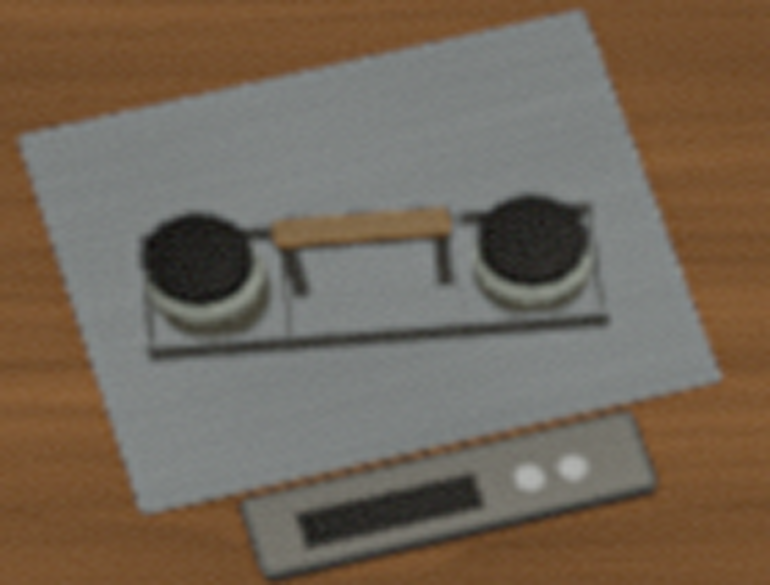

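View pics/cs.png

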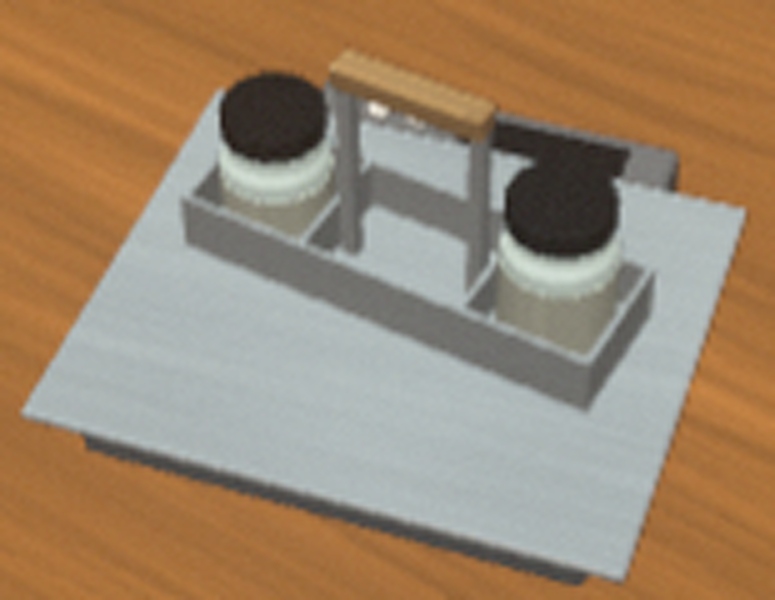

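The crops confirm it: a grey carrier with two black-capped jars and a wooden bar. The taller cap is on the left in the top view (≈(261,212)) and the right in the scene view (≈(357,289)).

```bash
python3 - <<'E'
from h import *
T=lambda x,y:(225+x/5.5,155+y/4.5); S=lambda x,y:(245+x/5,245+y/4.8)
print('handle',tri((290.5,205.3),S(412,93)),plane('top',(290.5,205.3),.18))
print('L',tri(T(196,258),S(560,208)),plane('top',T(196,258),.146))
print('Rr',tri(T(532,240),S(273,117)),plane('top',T(532,240),.13))
e=[plane('top',T(*p),.18) for p in((273,234),(450,221))];print('handle ends',e,np.degrees(np.arctan2(*(e[0]-e[1])[:2])))
# tray far rim/near rim, z=.086
b=[plane('top',T(*p),.086) for p in((152,353),(607,320))];print('near rim',b,np.degrees(np.arctan2(*(b[0]-b[1])[:2])))
c=[plane('top',T(*p),.05) for p in((20,133),(580,10),(720,380),(147,513))];print('plat',np.round(c,3),np.mean(c,0))
q=(c[0]-c[1]);print(np.degrees(np.arctan2(*q[:2])),[np.linalg.norm(c[i]-c[i-1]) for i in range(4)])
print('tool\n',R.from_euler('xyz',monitor.observe()['tool_rot']).as_matrix().round(3))
E
```

```text
handle (array([0.5121864 , 0.08902043, 0.18017507]), np.float64(0.002770634675024281)) [0.51294194 0.08782941 0.18      ]
L (array([0.50615167, 0.16568774, 0.14144836]), np.float64(0.0014094699436292223)) [0.50528058 0.16463616 0.146     ]
Rr (array([0.51746877, 0.0116711 , 0.12653446]), np.float64(0.002625509137812969)) [0.51726341 0.01058497 0.13      ]
handle ends [array([0.50930072, 0.12696152, 0.18      ]), array([0.5152747 , 0.04755745, 0.18      ])] -4.302554202300505
near rim [array([0.46479619, 0.19095466, 0.086     ]), array([ 0.48058899, -0.0244048 ,  0.086     ])] -4.194123097696003
plat [[ 0.61   0.26   0.05 ]
 [ 0.683 -0.016  0.05 ]
 [ 0.452 -0.079  0.05 ]
 [ 0.377  0.197  0.05 ]] [0.53031816 0.0904044  0.05      ]
-14.744585050990677 [np.float64(0.24091679184581777), np.float64(0.28629887628995354), np.float64(0.23903395270038316), np.float64(0.28594642127485503)]
tool
 [[-0.     0.298  0.954]
 [-0.001  0.954 -0.298]
 [-1.    -0.001  0.   ]]
```

```bash
cat >> h.py <<'E'
def plan(tgt,yaw,N):
    """rows from the measured pose to tgt, tool x down, tool y at yaw (deg)"""
    s=monitor.observe(); p=np.array(s['position']); r=R.from_euler('xyz',s['tool_rot'])
    y=np.radians(yaw); x=np.array([0,0,-1.]); yy=np.array([np.cos(y),np.sin(y),0])
    g=R.from_matrix(np.c_[x,yy,np.cross(x,yy)]); w=(r.inv()*g).as_rotvec()
    D=[];W=[]
    for i in range(N):
        D.append((r.inv().apply((np.array(tgt)-p)/N)/.03).round(2).tolist()); W.append((np.degrees(w)/N/6).round(3).tolist())
        r=r*R.from_rotvec(w/N)
    print(p.round(4),'err',(np.array(tgt)-p).round(4),'rot',np.degrees(w).round(2),'F',np.array(s['force']).round(1),'t',s['clock'],s['grip_width'])
    for i in range(0,N,10): print(D[i:i+10],W[i:i+10])
E
python3 -c "
from h import *
plan((.5055,.165,.28),4.3,20)"
```

```text
[0.1863 0.5963 0.2448] err [ 0.3192 -0.4313  0.0352] rot [6.835e+01 4.000e-02 5.000e-02] F [ 0.6  0.  -0.5] t 0.1 0.0852822172055711
[[-0.06, -0.53, 0.72], [-0.06, -0.48, 0.75], [-0.06, -0.44, 0.78], [-0.06, -0.39, 0.8], [-0.06, -0.34, 0.83], [-0.06, -0.29, 0.85], [-0.06, -0.24, 0.86], [-0.06, -0.19, 0.87], [-0.06, -0.14, 0.88], [-0.06, -0.08, 0.89]] [[0.57, 0.0, 0.0], [0.57, 0.0, 0.0], [0.57, 0.0, 0.0], [0.57, 0.0, 0.0], [0.57, 0.0, 0.0], [0.57, 0.0, 0.0], [0.57, 0.0, 0.0], [0.57, 0.0, 0.0], [0.57, 0.0, 0.0], [0.57, 0.0, 0.0]]
[[-0.06, -0.03, 0.89], [-0.06, 0.02, 0.89], [-0.06, 0.08, 0.89], [-0.06, 0.13, 0.88], [-0.06, 0.18, 0.88], [-0.06, 0.23, 0.86], [-0.06, 0.28, 0.85], [-0.06, 0.33, 0.83], [-0.06, 0.38, 0.81], [-0.06, 0.43, 0.78]] [[0.57, 0.0, 0.0], [0.57, 0.0, 0.0], [0.57, 0.0, 0.0], [0.57, 0.0, 0.0], [0.57, 0.0, 0.0], [0.57, 0.0, 0.0], [0.57, 0.0, 0.0], [0.57, 0.0, 0.0], [0.57, 0.0, 0.0], [0.57, 0.0, 0.0]]
```

{"name": "arm_command", "arguments": {
  "delta_pos": [
    [-0.1,-0.53,0.72],
    [-0.1,-0.48,0.75],
    [-0.1,-0.44,0.78],
    [-0.1,-0.39,0.8],
    [-0.1,-0.34,0.83],
    [-0.1,-0.29,0.85],
    [-0.1,-0.24,0.86],
    [-0.1,-0.19,0.87],
    [-0.1,-0.14,0.88],
    [-0.1,-0.08,0.89]
  ],
  "rotation": [
    [0.57,0,0],
    [0.57,0,0],
    [0.57,0,0],
    [0.57,0,0],
    [0.57,0,0],
    [0.57,0,0],
    [0.57,0,0],
    [0.57,0,0],
    [0.57,0,0],
    [0.57,0,0]
  ],
  "gripper": 1,
  "grip_force": 20
}}

```text
clock: 1.1
position: [0.3488, 0.3686, 0.274]
tool_rot: [-1.33, 1.566, -2.258]
force: [0.1, 1.3, 0.4]
grip_width: -0.0002
```

```bash
python3 -c "
from h import *
plan((.5055,.165,.28),4.3,10)"
```

```text
[0.3488 0.3686 0.274 ] err [ 0.1567 -0.2036  0.006 ] rot [32.56  0.15  0.26] F [0.1 1.3 0.4] t 1.1 -0.0002148493609038551
[[-0.02, 0.01, 0.86], [-0.02, 0.06, 0.85], [-0.02, 0.11, 0.85], [-0.02, 0.16, 0.84], [-0.02, 0.2, 0.83], [-0.02, 0.25, 0.82], [-0.02, 0.3, 0.8], [-0.02, 0.34, 0.79], [-0.02, 0.39, 0.76], [-0.02, 0.43, 0.74]] [[0.543, 0.003, 0.004], [0.543, 0.003, 0.004], [0.543, 0.003, 0.004], [0.543, 0.003, 0.004], [0.543, 0.003, 0.004], [0.543, 0.003, 0.004], [0.543, 0.003, 0.004], [0.543, 0.003, 0.004], [0.543, 0.003, 0.004], [0.543, 0.003, 0.004]]
```

{"name": "arm_command", "arguments": {
  "delta_pos": [
    [-0.02,0.01,0.86],
    [-0.02,0.06,0.85],
    [-0.02,0.11,0.85],
    [-0.02,0.16,0.84],
    [-0.02,0.2,0.83],
    [-0.02,0.25,0.82],
    [-0.02,0.3,0.8],
    [-0.02,0.34,0.79],
    [-0.02,0.39,0.76],
    [-0.02,0.43,0.74]
  ],
  "rotation": [
    [0.54,0,0],
    [0.54,0,0],
    [0.54,0,0],
    [0.54,0,0],
    [0.54,0,0],
    [0.54,0,0],
    [0.54,0,0],
    [0.54,0,0],
    [0.54,0,0],
    [0.54,0,0]
  ]
}}

```text
clock: 2.1
position: [0.5096, 0.1418, 0.2829]
tool_rot: [-1.171, 1.569, -2.714]
force: [0.2, 0.7, -0.4]
grip_width: -0.0001
```

```bash
python3 -c "
from h import *
plan((.5055,.165,.25),4.3,3)"
```

```text
[0.5096 0.1418 0.2829] err [-0.0041  0.0232 -0.0329] rot [-2.69  0.04  0.11] F [ 0.2  0.7 -0.4] t 2.1 -7.508143166149762e-05
[[0.37, -0.04, -0.26], [0.37, -0.03, -0.26], [0.37, -0.03, -0.26]] [[-0.15, 0.002, 0.006], [-0.15, 0.002, 0.006], [-0.15, 0.002, 0.006]]
```

{"name": "arm_command", "arguments": {
  "delta_pos": [
    [0.37,-0.04,-0.26],
    [0.37,-0.03,-0.26],
    [0.37,-0.03,-0.26],
    [0,0,0]
  ],
  "rotation": [
    [-0.15,0,0],
    [-0.15,0,0],
    [-0.15,0,0],
    [0,0,0]
  ]
}}

```text
clock: 2.5
position: [0.5066, 0.1612, 0.2479]
tool_rot: [-0.846, 1.569, -2.35]
force: [-0.9, -0.1, -0.2]
grip_width: -0.0002
```

```bash
python3 - <<'E'
from h import *
plan((.5055,.165,.174),4.3,8)
a=optics.grab_frame('scene')[:,:,::-1]; b=optics.grab_frame('top')[:,:,::-1]
A=cv2.resize(a[190:340,240:410],None,fx=4,fy=4)
B=cv2.resize(b[150:270,220:360],None,fx=4,fy=4)
cv2.imwrite('pics/p1.png',A)
E
```

```text
[0.5066 0.1612 0.2479] err [-0.0011  0.0038 -0.0739] rot [-0.45  0.06  0.07] F [-0.9 -0.1 -0.2] t 2.5 -0.00022408166377762214
[[0.31, -0.0, -0.02], [0.31, -0.0, -0.02], [0.31, -0.0, -0.02], [0.31, -0.0, -0.02], [0.31, -0.0, -0.02], [0.31, -0.0, -0.02], [0.31, -0.0, -0.02], [0.31, -0.0, -0.02]] [[-0.009, 0.001, 0.002], [-0.009, 0.001, 0.002], [-0.009, 0.001, 0.002], [-0.009, 0.001, 0.002], [-0.009, 0.001, 0.002], [-0.009, 0.001, 0.002], [-0.009, 0.001, 0.002], [-0.009, 0.001, 0.002]]
```

View pics/p1.png

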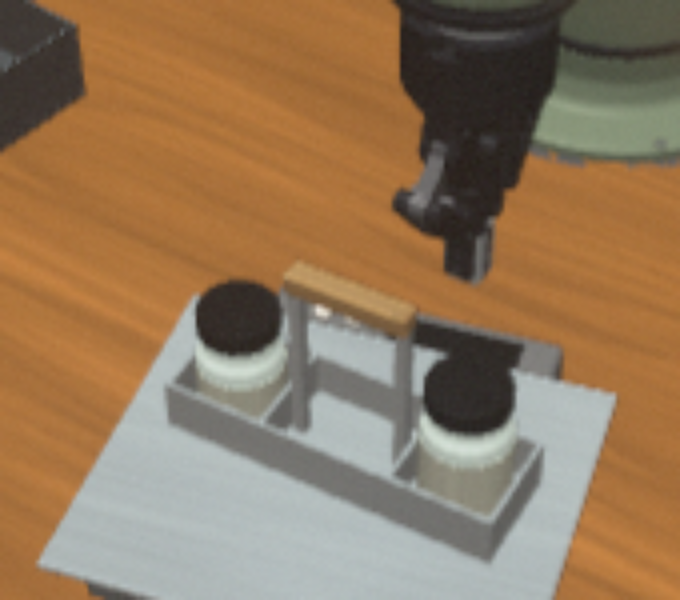

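The picture shows the closed fingertips at (465,280), straight above the taller jar's cap (468,385). I'm lowering.

{"name": "arm_command", "arguments": {
  "delta_pos": [
    [0.31,0,-0.02],
    [0.31,0,-0.02],
    [0.31,0,-0.02],
    [0.31,0,-0.02],
    [0.31,0,-0.02],
    [0.31,0,-0.02],
    [0.31,0,-0.02],
    [0.25,0,-0.02],
    [0,0,0]
  ],
  "rotation": [
    [0,0,0],
    [0,0,0],
    [0,0,0],
    [0,0,0],
    [0,0,0],
    [0,0,0],
    [0,0,0],
    [0,0,0],
    [0,0,0]
  ]
}}

```text
clock: 3.5
position: [0.5069, 0.1654, 0.1702]
tool_rot: [0.354, 1.57, -1.152]
force: [-0.6, -0.6, 0.5]
grip_width: -0.0002
```

{"name": "arm_command", "arguments": {
  "delta_pos": [
    [0.1,0,0],
    [0.1,0,0],
    [0.1,0,0]
  ],
  "rotation": [
    [0,0,0],
    [0,0,0],
    [0,0,0]
  ]
}}

```text
clock: 3.8
position: [0.5075, 0.1656, 0.1615]
tool_rot: [1.287, 1.569, -0.218]
force: [-1.2, -0.7, 5.7]
grip_width: 0.0001
```

Contact at about 5.7 N, so the cap is sliding. I'll continue in small steps.

{"name": "arm_command", "arguments": {
  "delta_pos": [
    [0.1,0,0],
    [0.1,0,0]
  ],
  "rotation": [
    [0,0,0],
    [0,0,0]
  ]
}}

```text
clock: 4.0
position: [0.5086, 0.1658, 0.1574]
tool_rot: [1.835, 1.566, 0.329]
force: [-16.5, -4.0, 81.8]
grip_width: -0.0001
```

{"name": "arm_command", "arguments": {
  "delta_pos": [
    [0.1,0,0]
  ],
  "rotation": [
    [0,0,0]
  ]
}}

```text
clock: 4.1
position: [0.5103, 0.1662, 0.1576]
tool_rot: [1.981, 1.562, 0.474]
force: [-18.6, -4.7, 86.9]
grip_width: 0.0002
```

It is at the firm stop (z 0.1575, home expected at about 0.158), but the arm is stiff and the force went above 80 N. I'm backing off.

{"name": "arm_command", "arguments": {
  "delta_pos": [
    [-0.1,0,0],
    [-0.3,0,0],
    [-0.8,0,0],
    [-1,0,0],
    [-1,0,0],
    [0,0,0]
  ],
  "rotation": [
    [0,0,0],
    [0,0,0],
    [0,0,0],
    [0,0,0],
    [0,0,0],
    [0,0,0]
  ]
}}

```text
clock: 4.7
position: [0.5101, 0.1654, 0.26]
tool_rot: [1.986, 1.558, 0.478]
force: [-0.2, -0.9, 0.1]
grip_width: -0.0001
```

```bash
python3 -c "
from h import *
plan((.517,.0115,.25),4.3,8)"
```

```text
[0.5101 0.1654 0.26  ] err [ 0.0069 -0.1539 -0.01  ] rot [-0.67 -0.28 -0.66] F [-0.2 -0.9  0.1] t 4.7 -0.0001223681123895862
[[0.04, -0.01, 0.64], [0.04, -0.01, 0.64], [0.04, -0.01, 0.64], [0.04, -0.02, 0.64], [0.04, -0.02, 0.64], [0.04, -0.02, 0.64], [0.04, -0.02, 0.64], [0.04, -0.02, 0.64]] [[-0.014, -0.006, -0.014], [-0.014, -0.006, -0.014], [-0.014, -0.006, -0.014], [-0.014, -0.006, -0.014], [-0.014, -0.006, -0.014], [-0.014, -0.006, -0.014], [-0.014, -0.006, -0.014], [-0.014, -0.006, -0.014]]
```

{"name": "arm_command", "arguments": {
  "delta_pos": [
    [0,-0.01,0.64],
    [0,-0.01,0.64],
    [0,-0.01,0.64],
    [0,-0.02,0.64],
    [0,-0.02,0.64],
    [0,-0.02,0.64],
    [0,-0.02,0.64],
    [0,-0.02,0.4],
    [0,0,0]
  ],
  "rotation": [
    [-0.014,-0.006,-0.014],
    [-0.014,-0.006,-0.014],
    [-0.014,-0.006,-0.014],
    [-0.014,-0.006,-0.014],
    [-0.014,-0.006,-0.014],
    [-0.014,-0.006,-0.014],
    [-0.014,-0.006,-0.014],
    [-0.014,-0.006,-0.014],
    [0,0,0]
  ]
}}

```text
clock: 5.6
position: [0.5154, 0.0146, 0.2585]
tool_rot: [-1.871, 1.57, 2.919]
force: [0.4, 0.1, -0.0]
grip_width: 0.0002
```

```bash
python3 - <<'E'
from h import *
a=optics.grab_frame('scene')[:,:,::-1]; b=optics.grab_frame('top')[:,:,::-1]
cv2.imwrite('pics/p2.png',cv2.resize(a[210:350,240:400],None,fx=4.5,fy=4.2))
cv2.imwrite('pics/p2t.png',b)
plan((.517,.0115,.158),4.3,8)
E
```

```text
[0.5155 0.0164 0.2585] err [ 0.0015 -0.0049 -0.1005] rot [ 0.28 -0.05  0.07] F [0.3 0.2 0.6] t 5.7 0.00031043929759506884
[[0.42, 0.01, 0.02], [0.42, 0.01, 0.02], [0.42, 0.01, 0.02], [0.42, 0.01, 0.02], [0.42, 0.01, 0.02], [0.42, 0.01, 0.02], [0.42, 0.01, 0.02], [0.42, 0.0, 0.02]] [[0.006, -0.001, 0.001], [0.006, -0.001, 0.001], [0.006, -0.001, 0.001], [0.006, -0.001, 0.001], [0.006, -0.001, 0.001], [0.006, -0.001, 0.001], [0.006, -0.001, 0.001], [0.006, -0.001, 0.001]]
```

View pics/p2.png

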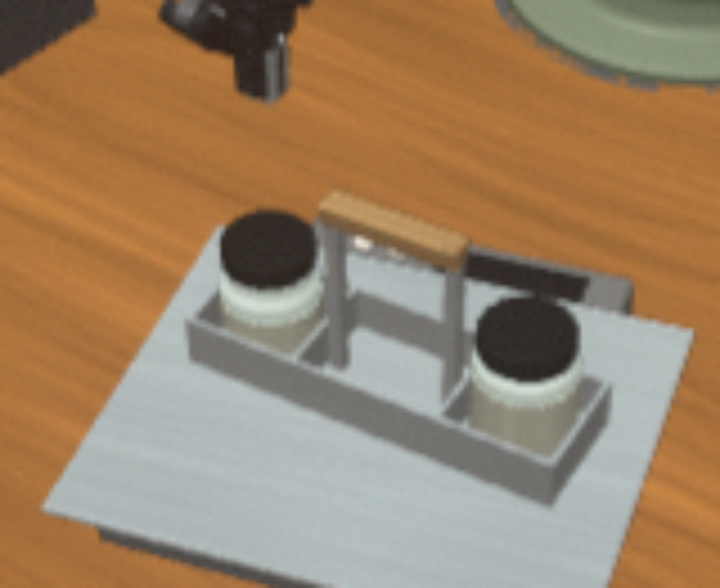

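The tall jar's cap (527,340) is now down, with the white ring narrower, and the carrier has not moved. The tip (262,95) is above the short jar's cap (268,250). I'm lowering.

{"name": "arm_command", "arguments": {
  "delta_pos": [
    [0.4,0.01,0.02],
    [0.4,0.01,0.02],
    [0.4,0.01,0.02],
    [0.4,0.01,0.02],
    [0.4,0.01,0.02],
    [0.4,0.01,0.02],
    [0.4,0.01,0.02],
    [0.3,0,0.02],
    [0,0,0]
  ],
  "rotation": [
    [0,0,0],
    [0,0,0],
    [0,0,0],
    [0,0,0],
    [0,0,0],
    [0,0,0],
    [0,0,0],
    [0,0,0],
    [0,0,0]
  ]
}}

```text
clock: 6.6
position: [0.517, 0.0147, 0.1552]
tool_rot: [-1.873, 1.567, 2.924]
force: [-0.3, 0.3, 0.9]
grip_width: 0.0005
```

{"name": "arm_command", "arguments": {
  "delta_pos": [
    [0.1,0,0],
    [0.1,0,0]
  ],
  "rotation": [
    [0,0,0],
    [0,0,0]
  ]
}}

```text
clock: 6.8
position: [0.5174, 0.0146, 0.1494]
tool_rot: [-1.984, 1.567, 2.813]
force: [-0.8, 0.3, 4.9]
grip_width: 0.0
```

{"name": "arm_command", "arguments": {
  "delta_pos": [
    [0.1,0,0],
    [0.05,0,0]
  ],
  "rotation": [
    [0,0,0],
    [0,0,0]
  ]
}}

```text
clock: 7.0
position: [0.5176, 0.0146, 0.1453]
tool_rot: [-2.232, 1.568, 2.564]
force: [-1.3, -0.6, 5.0]
grip_width: -0.0
```

{"name": "arm_command", "arguments": {
  "delta_pos": [
    [0.04,0,0]
  ],
  "rotation": [
    [0,0,0]
  ]
}}

```text
clock: 7.1
position: [0.5177, 0.0147, 0.1443]
tool_rot: [-2.369, 1.568, 2.427]
force: [-1.5, -1.0, 5.8]
grip_width: -0.0001
```

{"name": "arm_command", "arguments": {
  "delta_pos": [
    [0.03,0,0]
  ],
  "rotation": [
    [0,0,0]
  ]
}}

```text
clock: 7.2
position: [0.5177, 0.0147, 0.1436]
tool_rot: [-2.479, 1.568, 2.317]
force: [-2.7, 0.7, 5.0]
grip_width: 0.0004
```

{"name": "arm_command", "arguments": {
  "delta_pos": [
    [0.03,0,0]
  ],
  "rotation": [
    [0,0,0]
  ]
}}

```text
clock: 7.3
position: [0.5178, 0.0147, 0.1428]
tool_rot: [-2.566, 1.568, 2.23]
force: [-0.6, -0.6, 5.2]
grip_width: 0.0002
```

{"name": "arm_command", "arguments": {
  "delta_pos": [
    [0.03,0,0]
  ],
  "rotation": [
    [0,0,0]
  ]
}}

```text
clock: 7.4
position: [0.5178, 0.0147, 0.1421]
tool_rot: [-2.673, 1.568, 2.123]
force: [-5.2, -0.9, 13.1]
grip_width: -0.0001
```

{"name": "arm_command", "arguments": {
  "delta_pos": [
    [0.02,0,0]
  ],
  "rotation": [
    [0,0,0]
  ]
}}

```text
clock: 7.5
position: [0.5178, 0.0147, 0.142]
tool_rot: [-2.816, 1.568, 1.98]
force: [-7.5, -0.3, 22.3]
grip_width: -0.0001
```

Firm stop at z 0.142, the expected home height, with 22 N. I'll retract, open the gripper and move over the handle.

{"name": "arm_command", "arguments": {
  "delta_pos": [
    [-0.2,0,0],
    [-0.8,0,0],
    [-1,0,0],
    [-1,0,0],
    [-1,0,0],
    [0,0,0]
  ],
  "rotation": [
    [0,0,0],
    [0,0,0],
    [0,0,0],
    [0,0,0],
    [0,0,0],
    [0,0,0]
  ]
}}

```text
clock: 8.1
position: [0.5182, 0.0142, 0.267]
tool_rot: [-3.092, 1.569, 1.703]
force: [1.1, -0.1, -0.7]
grip_width: 0.0005
```

```bash
python3 - <<'E'
from h import *
a=optics.grab_frame('scene')[:,:,::-1]; b=optics.grab_frame('top')[:,:,::-1]
cv2.imwrite('pics/p3.png',cv2.resize(a[210:350,240:400],None,fx=4.5,fy=4.2))
plan((.5125,.0885,.262),4.3,6)
# handle in scene: yellow-ish top at bar, compare old/new carrier
s=cv2.imread('pics/scene0.png').astype(int)
for x,y,w,h in((280,290,40,40),(320,300,50,40)):
    print(np.abs(a[y:y+h,x:x+w].astype(int)-s[y:y+h,x:x+w]).mean())
E
```

```text
[0.517  0.0144 0.264 ] err [-0.0045  0.0741 -0.002 ] rot [ 0.49 -0.09  0.23] F [ 0.9 -0.3 -0.4] t 8.2 0.00043382542467837747
[[0.01, 0.01, -0.41], [0.01, 0.01, -0.41], [0.01, 0.01, -0.41], [0.01, 0.01, -0.41], [0.01, 0.01, -0.41], [0.01, 0.01, -0.41]] [[0.014, -0.003, 0.006], [0.014, -0.003, 0.006], [0.014, -0.003, 0.006], [0.014, -0.003, 0.006], [0.014, -0.003, 0.006], [0.014, -0.003, 0.006]]
2.4410416666666666
3.079
```

View pics/p3.png

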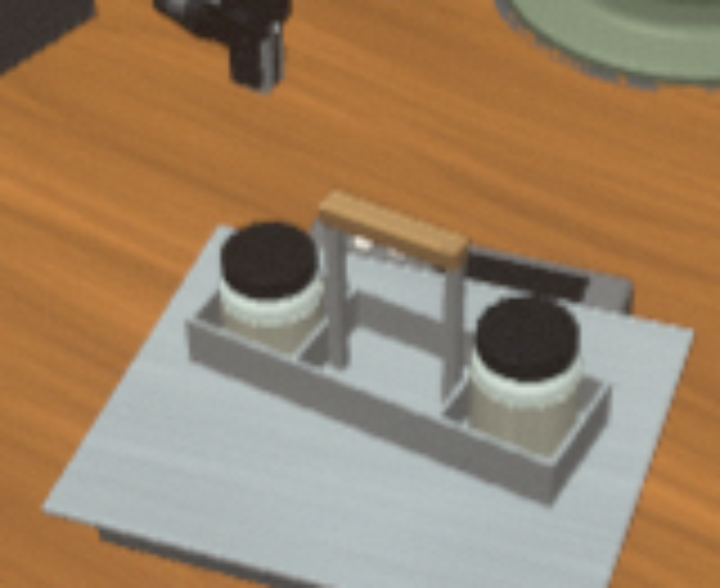

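Both caps (268,260 and 527,340) now sit low, and the carrier is undisturbed. Next is the handle.

{"name": "arm_command", "arguments": {
  "delta_pos": [
    [0,0.01,-0.41],
    [0,0.01,-0.41],
    [0,0.01,-0.41],
    [0,0.01,-0.41],
    [0,0.01,-0.41],
    [0,0.01,-0.35],
    [0,0,0]
  ],
  "rotation": [
    [0.014,-0.003,0.006],
    [0.014,-0.003,0.006],
    [0.014,-0.003,0.006],
    [0.014,-0.003,0.006],
    [0.014,-0.003,0.006],
    [0.014,-0.003,0.006],
    [0,0,0]
  ],
  "gripper": -1
}}

```text
clock: 8.9
position: [0.511, 0.0946, 0.2605]
tool_rot: [-1.339, 1.565, -2.834]
force: [0.2, -1.3, 1.1]
grip_width: 0.0851
```

```bash
python3 -c "
from h import *
plan((.5125,.0885,.176),4.3,8)"
```

```text
[0.511  0.0946 0.2605] err [ 0.0015 -0.0061 -0.0845] rot [0.08 0.07 0.3 ] F [ 0.2 -1.3  1.1] t 8.9 0.08513777997993241
[[0.35, 0.01, 0.03], [0.35, 0.01, 0.03], [0.35, 0.01, 0.03], [0.35, 0.01, 0.03], [0.35, 0.01, 0.03], [0.35, 0.0, 0.03], [0.35, 0.0, 0.03], [0.35, 0.0, 0.03]] [[0.002, 0.001, 0.006], [0.002, 0.001, 0.006], [0.002, 0.001, 0.006], [0.002, 0.001, 0.006], [0.002, 0.001, 0.006], [0.002, 0.001, 0.006], [0.002, 0.001, 0.006], [0.002, 0.001, 0.006]]
```

{"name": "arm_command", "arguments": {
  "delta_pos": [
    [0.34,0.01,0.03],
    [0.34,0.01,0.03],
    [0.34,0.01,0.03],
    [0.34,0.01,0.03],
    [0.34,0.01,0.03],
    [0.34,0,0.03],
    [0.34,0,0.03],
    [0.25,0,0],
    [0,0,0]
  ],
  "rotation": [
    [0,0,0.006],
    [0,0,0.006],
    [0,0,0.006],
    [0,0,0.006],
    [0,0,0.006],
    [0,0,0.006],
    [0,0,0.006],
    [0,0,0.006],
    [0,0,0]
  ]
}}

```text
clock: 9.8
position: [0.5124, 0.0853, 0.1734]
tool_rot: [-0.528, 1.568, -2.025]
force: [-0.3, -0.1, 0.5]
grip_width: 0.0854
```

```bash
python3 -c "
from h import *
plan((.5125,.0885,.176),4.3,1)
cv2.imwrite('pics/p4.png',cv2.resize(optics.grab_frame('scene')[200:350,240:400,::-1],None,fx=4.5,fy=4))"
```

```text
[0.5124 0.0853 0.1734] err [0.0001 0.0032 0.0026] rot [-0.08  0.16  0.09] F [-0.3 -0.1  0.5] t 9.8 0.08536846225917998
[[-0.09, 0.01, -0.11]] [[-0.014, 0.026, 0.015]]
```

View pics/p4.png

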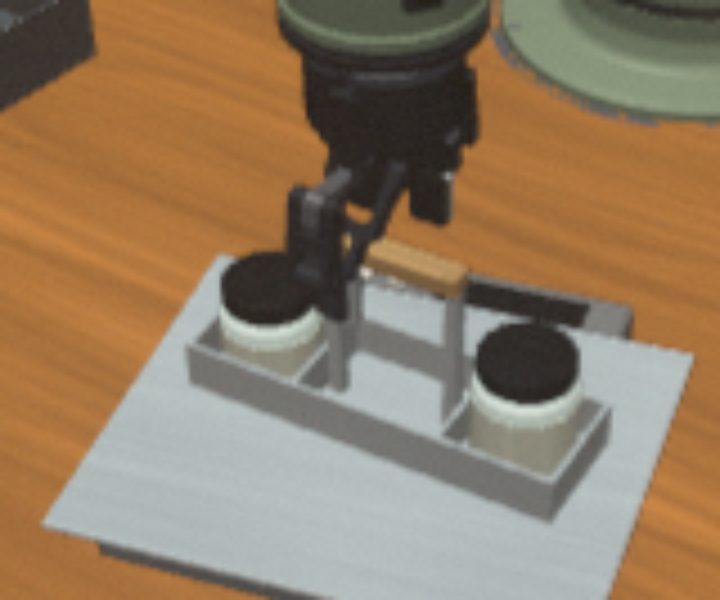

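The bar sits between the open jaws: near finger at (325,270), far finger at (432,195). I'll close firmly so it stays level.

{"name": "arm_command", "arguments": {
  "delta_pos": [
    [-0.09,0,-0.11],
    [0,0,0]
  ],
  "rotation": [
    [-0.01,0.02,0.01],
    [0,0,0]
  ]
}}

```text
clock: 10.05
position: [0.5127, 0.089, 0.1774]
tool_rot: [1.453, 1.57, -0.043]
force: [-0.0, 0.2, 0.1]
grip_width: 0.0855
```

{"name": "arm_command", "arguments": {
  "delta_pos": [
    [0,0,0],
    [0,0,0],
    [0,0,0],
    [0,0,0],
    [0,0,0],
    [0,0,0],
    [0,0,0],
    [0,0,0]
  ],
  "rotation": [
    [0,0,0],
    [0,0,0],
    [0,0,0],
    [0,0,0],
    [0,0,0],
    [0,0,0],
    [0,0,0],
    [0,0,0]
  ],
  "gripper": 1,
  "grip_force": 90
}}

```text
clock: 10.85
position: [0.5127, 0.0894, 0.1785]
tool_rot: [1.972, 1.569, 0.477]
force: [-0.8, 0.3, 0.9]
grip_width: 0.0145
```

```bash
python3 -c "
from h import *
plan((.5125,.0885,.2),4.3,10)"
```

```text
[0.5127 0.0894 0.1785] err [-0.0002 -0.0009  0.0215] rot [ 0.01 -0.04 -0.11] F [-0.8  0.3  0.9] t 10.85 0.014472863832386442
[[-0.07, -0.0, 0.0], [-0.07, -0.0, 0.0], [-0.07, -0.0, 0.0], [-0.07, -0.0, 0.0], [-0.07, -0.0, 0.0], [-0.07, -0.0, 0.0], [-0.07, -0.0, 0.0], [-0.07, -0.0, 0.0], [-0.07, -0.0, 0.0], [-0.07, -0.0, 0.0]] [[0.0, -0.001, -0.002], [0.0, -0.001, -0.002], [0.0, -0.001, -0.002], [0.0, -0.001, -0.002], [0.0, -0.001, -0.002], [0.0, -0.001, -0.002], [0.0, -0.001, -0.002], [0.0, -0.001, -0.002], [0.0, -0.001, -0.002], [0.0, -0.001, -0.002]]
```

{"name": "arm_command", "arguments": {
  "delta_pos": [
    [-0.1,0,0],
    [-0.1,0,0],
    [-0.1,0,0],
    [-0.1,0,0],
    [-0.1,0,0],
    [-0.1,0,0],
    [0,0,0]
  ],
  "rotation": [
    [0,0,0],
    [0,0,0],
    [0,0,0],
    [0,0,0],
    [0,0,0],
    [0,0,0],
    [0,0,0]
  ]
}}

```text
clock: 11.55
position: [0.512, 0.0892, 0.1973]
tool_rot: [-2.744, 1.571, 2.044]
force: [-0.0, -0.0, -7.7]
grip_width: 0.0143
```

```bash
python3 -c "
from h import *
plan((.53,.091,.296),4.3,10);print(monitor.observe()['moment'])
cv2.imwrite('pics/p5.png',cv2.resize(optics.grab_frame('scene')[190:340,240:400,::-1],None,fx=4.5,fy=4))"
```

```text
[0.512  0.0892 0.1973] err [0.018  0.0018 0.0987] rot [ 0.01 -0.    0.  ] F [-0.  -0.  -7.7] t 11.55 0.01430477435609791
[[-0.33, 0.06, -0.0], [-0.33, 0.06, -0.0], [-0.33, 0.06, -0.0], [-0.33, 0.06, -0.0], [-0.33, 0.06, -0.0], [-0.33, 0.06, -0.0], [-0.33, 0.06, -0.0], [-0.33, 0.06, -0.0], [-0.33, 0.06, -0.0], [-0.33, 0.06, -0.0]] [[0.0, -0.0, 0.0], [0.0, -0.0, 0.0], [0.0, -0.0, 0.0], [0.0, -0.0, 0.0], [0.0, -0.0, 0.0], [0.0, -0.0, 0.0], [0.0, -0.0, 0.0], [0.0, -0.0, 0.0], [0.0, -0.0, 0.0], [0.0, -0.0, 0.0]]
[-0.00306943  0.02010853 -0.01737522]
```

View pics/p5.png

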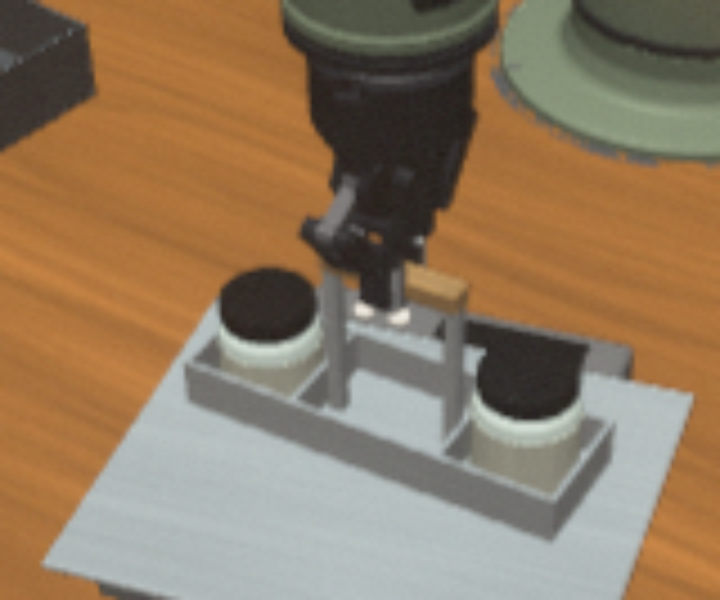

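Lifted level: both lower edges rose by the same 20 crop pixels, and the load is 7.7 N. I'm raising it to 12 cm and centring.

{"name": "arm_command", "arguments": {
  "delta_pos": [
    [-0.15,0.03,0],
    [-0.3,0.06,0],
    [-0.33,0.07,0],
    [-0.33,0.07,0],
    [-0.33,0.07,0],
    [-0.33,0.07,0],
    [-0.33,0.07,0],
    [-0.33,0.07,0],
    [-0.33,0.06,0],
    [-0.3,0.05,0]
  ],
  "rotation": [
    [0,0,0],
    [0,0,0],
    [0,0,0],
    [0,0,0],
    [0,0,0],
    [0,0,0],
    [0,0,0],
    [0,0,0],
    [0,0,0],
    [0,0,0]
  ]
}}

```text
clock: 12.6
position: [0.5319, 0.0905, 0.297]
tool_rot: [-1.293, 1.57, -2.788]
force: [-0.6, 0.2, -7.6]
grip_width: 0.0141
```

{"name": "arm_command", "arguments": {
  "delta_pos": [
    [-0.15,0,0],
    [-0.05,0,0],
    [0,0,0]
  ],
  "rotation": [
    [0,0,0],
    [0,0,0],
    [0,0,0]
  ]
}}

```text
clock: 12.9
position: [0.5323, 0.0905, 0.3045]
tool_rot: [1.87, 1.57, 0.374]
force: [1.0, -0.5, -7.2]
grip_width: 0.0142
```

```bash
python3 -c "
from h import *
plan((.53,.091,.298),4.3,3)"
```

```text
[0.5323 0.0905 0.3045] err [-0.0023  0.0005 -0.0065] rot [-0.01 -0.01 -0.04] F [ 1.  -0.5 -7.2] t 12.9 0.0142211524709574
[[0.07, -0.02, -0.01], [0.07, -0.02, -0.01], [0.07, -0.02, -0.01]] [[-0.001, -0.001, -0.002], [-0.001, -0.001, -0.002], [-0.001, -0.001, -0.002]]
```

{"name": "arm_command", "arguments": {
  "delta_pos": [
    [0.06,-0.02,0],
    [0.06,-0.02,0],
    [0.04,-0.02,0],
    [0,0,0],
    [0,0,0],
    [0,0,0],
    [0,0,0],
    [0,0,0]
  ],
  "rotation": [
    [0,0,0],
    [0,0,0],
    [0,0,0],
    [0,0,0],
    [0,0,0],
    [0,0,0],
    [0,0,0],
    [0,0,0]
  ]
}}

```text
clock: 13.7
position: [0.5295, 0.0903, 0.2979]
tool_rot: [-1.325, 1.569, -2.821]
force: [-0.1, 0.0, -6.3]
grip_width: 0.0143
```

```bash
python3 -c "
from h import *
plan((.53,.091,.298),4.3,1)
s=optics.grab_frame('scene')[:,:,::-1];t=optics.grab_frame('top')[:,:,::-1]
cv2.imwrite('pics/p6t.png',t);cv2.imwrite('pics/p6s.png',s)
cv2.imwrite('pics/p6.png',cv2.resize(s[150:350,230:410],None,fx=3,fy=3))"
```

```text
[0.5295 0.0903 0.2979] err [0.0005 0.0007 0.0001] rot [-0.01  0.02  0.1 ] F [-0.1  0.  -6.3] t 13.7 0.014303072044000859
[[-0.0, 0.02, -0.02]] [[-0.001, 0.004, 0.016]]
```

View pics/p6.png

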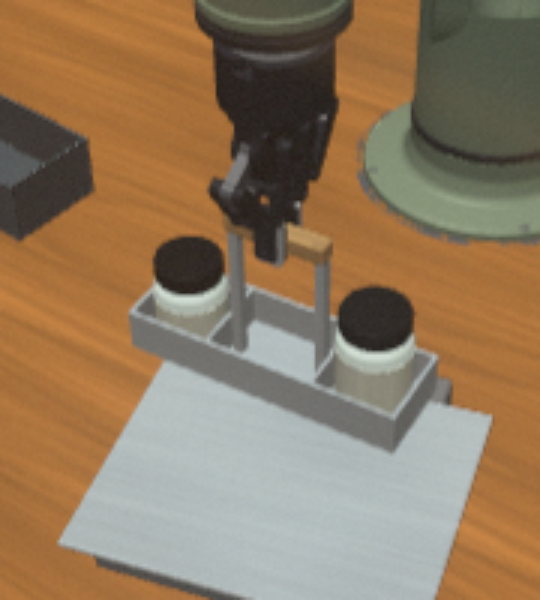

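Both jars are in the carrier, held over the scale. One numeric level check on the lower corners, (133,343) and (393,450) in the crop.

```bash
python3 -c "
from h import *
r=R.from_euler('z',4.3,degrees=True)
P=r.apply([[.035,-.111,0],[.035,.111,0],[.035,-.111,.036],[.035,.111,.036]])+[.5295,.09,.1695]
print((proj('scene',P)-[230,150])*3, monitor.observe()['qd'].round(3))"
```

```text
[[130.19223708 344.77631497]
 [390.4448691  452.64511103]
 [126.05317097 310.06364855]
 [392.64557381 417.47857182]] [-0.002  0.     0.     0.    -0.001  0.002 -0.   ]
```

```bash
python3 -c "
from h import *
print(bot.job_done())"
```

```text
the job is handed in; nothing more can be done
None
```

I pressed both caps home while the carrier stood on the scale, then lifted it by the wooden bar. I handed in at about 13.8 s with it still held over the middle of the scale.

**Caps:** each one slid down at 5 to 6 N and stopped at its expected closed height. The fingertip force on the tall jar's cap jumped to about 87 N at its stop. That is under the 120 N wrist limit but more than I intended. It was fingertip contact, not the arm or gripper body, so the 40 N limit should not apply. I used smaller steps on the short jar's cap, which peaked at 22 N.

**Final hold:**
- **Position:** the tool is within 1 mm of where I aimed, which puts the carrier's underside about 12 cm above the platform. The platform centre itself comes from the pictures.
- **Level:** the carrier's lower corners match the level prediction to about 1 camera pixel, and the joints were practically still.
- **Load:** both jars are in the carrier, with 6.3 N hanging from the gripper and a 90 N grip.
- **Bystanders:** I sent the arm nowhere near the bowl, loaf tin, oil bottle or the red and turquoise look-alikes, but did not check them separately at the end.

The jaw opening read 14.3 mm on the 16 mm bar. I took that as the pads giving slightly, and saw no slip.

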